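Lock the chopper's ring and hold its plunger at half speed

TASK

Get the small food chopper running at half speed: first turn the lock ring round its steel bowl clockwise by the upright lug until it is fully home at its stop, the lug over the long ridge. Only then press the spring-loaded plunger straight down to half of its travel, where the groove on its stem is level with the rim of its boss, never right down (full speed), and keep it there: the program finishes while the gripper is still holding the plunger at half travel. Leave the salt shaker, the bowl and the mug alone.

Things in the scene. Friction and masses are not known exactly. Their poses are not given: they have to be found in the camera images.
- chopper: Food chopper fixed to the worktop. White base block 150 (its x) by 240 (its y) mm, top at 60 mm. Origin: centre of the underside; x to its back, y to its left, z up. Left half: steel bowl of radius 55 mm with a low white lid (136 mm high in all), the grey lock ring round the lid's foot. Right half: grey boss, radius 30 mm, rim at 75 mm, with the plunger. Heights are above the worktop.
- ring_axis (a point): Point on the vertical axis of the lock ring, level with the ring's upper face (128 mm above the worktop); at x = +10, y = +55 mm in the chopper's frame.
- lock_ring (a joint): Angle (rad) of the grey lock ring about the vertical through ring_axis; grows clockwise seen from above. Range 0 to 1.15; 1.15 is the hard stop, locked: the lug stands over the long upright ridge on the bowl (a short ridge marks 0). Starts between 0 and 0.35. Friction 0.12 N m, no spring: it stays where left. Ring outer radius 61 mm, upper face at 128 mm.
- lug_top (a point): Centre of the top of the ring's only lug, at 158 mm, 73 mm from the ring axis. Upright block 12 mm thick along the turning direction, 26 mm along the radius, 30 mm above the ring's face; pinch its two broad faces from above, or push it. At joint 0 it points to the chopper's front (-x) turned 0.2 rad towards its left (+y); locked, 1.35 rad towards its left.
- plunger (a joint): Downward travel (m) of the white plunger: 0 released, 0.024 fully down, half travel 0.012. A spring drives it up: 5 N at the start of the travel, 8 N at half, 11 N fully down. Stem radius 12 mm, at x = -10, y = -75 mm in the chopper's frame; a dark groove rings it 12 mm above the boss rim when released, level with that rim at half travel.
- plunger_top (a point): Centre of the flat top of the plunger's mushroom cap (radius 21 mm, 12 mm thick): at 114 mm when released, 102 mm at half travel. Moves with the plunger.
- salt_shaker: White salt shaker, 43 mm across, 73 mm high, standing close beside the right end of the chopper; to be left alone. Origin: centre of its underside.
- bowl: White rice bowl, 113 mm across, 64 mm high, to the right of the chopper; to be left alone. Origin: centre of its underside.
- mug: White mug, 74 mm across with a handle (106 mm over all), 92 mm high, farther right; to be left alone. Origin: centre of its underside, handle included.

How it is judged:
By the outcome, as a careful person would: the job done as asked, in the order asked, and still so for the second after the job is handed in, while the arm keeps its last pose, push and grip.
It also fails if it takes over 51 s, if anything falls off the work surface, if the arm or the gripper's body presses on something with over 40 N, if the wrist force passes 120 N, or if a joint passes its speed limit or range.

ROBOT

A 6-joint arm with a two-finger parallel gripper is mounted at the origin on a cart in front of the work surface, level with it; the furniture and walls round the work are solid. World frame = base frame: x ahead of the robot, y to its left, z up, the work surface at z = 0. Lengths are in m, angles in rad, forces in N, time in s.
With the tool pointing down it reaches from about 0.35 to 0.975 m from the base axis. Payload 4.9 kg.
Tool frame: the origin (TCP) lies on the centre line of the jaws, within the pads' length; the fingertips stand manip.tip_reach ahead of it and the grasp point (between the pads) is the TCP (manip.tip_reach is the distance from the TCP to the fingertips, in m); z points along the fingers, y is the line along which they close (so a half turn about z gives the same grasp; the last joint's range is limited). The gripper opens to 85 mm and grips with 20 to 120 N. Pads are 22 mm wide; open, the fingers measure 114 mm over their backs; the gripper's body (76 mm by 85 mm) begins 54 mm behind the grasp point. The pads swing forward as they close: fully open they stand 13 mm farther back than shut.
Start: joints at [-1.439, 0.053, 1.613, -0, 1.476, -0.119], TCP at [0.155, -0.605, 0.221] pointing down, gripper open.
Joint ranges: [-3.01, 3.01], [-1.01, 2.22], [0.06, 2.58], [-1.02, 4.17], [0.09, 2.62], [-3.14, 3.14]. Speed limits (rad/s): [2.57, 2.57, 3.14, 3.14, 3.14, 3.14].

INTERFACE

Orientations are given as a unit quaternion [w, x, y, z].
In Python, from plant import manip gives the robot as it stands. The module is installed in compiled form; this text tells all that it offers.
- The arm moves only by the tool move_arm, never from a script. Its argument "rows" is a list of rows, each a list of 7 numbers: the shift along the tool's x, y, z in cm, then the turn, a rotation vector about the tool's x, y, z in degrees, then the opening, from -1 (shut) to 1 (fully open). In form: [[tx, ty, tz, ax, ay, az, jaw], ...]. A call has 1 to 20 rows; each row shifts and turns the commanded pose from where the row before left it, along the tool's axes as they then stand; what a row does not reach is not made up. A row lasts 1/12 s, in which the tool goes at most 41.7 mm and 7.16 degrees, less where a joint would pass 70% of its speed; a pose out of reach is approached as far as the arm can. A call is refused whole if a number of a shift passes 4.17 or a number of a turn 7.16, either way. A call with a gripper value outside its range is refused whole. The fingers move at their own pace and stop on an object; the grip force is fixed at half the most. Time passes only in rows, so rows that do not move let the fingers close. It gives the time, the measured TCP pose, the force, the opening and the grip force at its end, in the units of the state.
- manip.state(): the state, without advancing time (a new reading comes with each control period).
- manip.grab_frame(name): name is "scene" or "top" or "wrist"; returns a dict with "img" (400x640x3 uint8, blue, green, red), "mtx" (3x3 intrinsics, pixels), "R" (3x3) and "t" (3): a world point X has camera coordinates R X + t. Camera axes: x right, y down, z forward; pixel columns grow to the right and rows downward; lengths in m; the calibration is good to about 2 mm. A picture is of the moment at which its call begins. There is no depth.
- manip.job_done(): hands the job in; it is judged then, once.
The state is a dict: "time": time; "joint_pos": joint angles; "joint_vel": joint speeds; "joint_efforts": joint torques, N m; "tool_pos": TCP position; "tool_rot": TCP orientation; "contact_force": force on the tool from outside, world axes, zero at the start; "ft_torque": the same for the moment, N m; "gripper_width": opening from 0.0 (shut) to 1.0 (fully open); "grasp_force": force on a finger pad.
Only numpy, scipy, OpenCV 4.12 (cv2) and the standard library are available. Lean on these libraries where they do the work, as an engineer would, in place of code of your own. Each camera call takes 0.05 s, during which the arm holds its last target. There are 200 camera calls.

## Working session

There is one attempt and no reset: what is moved stays moved. The work goes in short steps, Python scripts to look and compute and a tool call to move; the robot and the scene stay as the last step left them, time stands still between calls to the robot, and variables do not carry over. Pictures are saved under pics/ and viewed, at most 10 in all, crops included, and the job is handed in when it is done.

Besides the shell and the picture viewer there is one more tool, called after ">>>" as name([rows], argument=value, ...), one row to a line, values as JSON. move_arm: Moves the arm, as the interface text tells. Its arguments: {"type":"object","properties":{"rows":{"type":"array","items":{"type":"array","items":{"type":"number"}}}},"required":["rows"]}

```bash
mkdir -p pics; python3 - <<'E'
from plant import manip
import cv2,pickle
s=manip.state();print(s,manip.tip_reach)
d={}
for n in("scene","top"):
    f=manip.grab_frame(n);d[n]=f;cv2.imwrite(f"pics/{n}0.png",f["img"]);print(n,(-f["R"].T@f["t"]).round(3),f["mtx"].tolist())
pickle.dump(d,open("f0.pkl","wb"))
E
```

```text
{'time': 0.0, 'joint_pos': array([-1.43900294e+00,  5.33614838e-02,  1.61432535e+00,  6.89126376e-06,
        1.47600189e+00, -1.18997624e-01]), 'joint_vel': array([ 9.70915255e-04, -7.50899740e-04, -1.34780454e-03, -1.03837728e-03,
        9.57298951e-04,  2.18153720e-05]), 'joint_efforts': array([ 1.38169071e-03, -3.93682766e+01, -3.70176923e+01,  1.68891290e-05,
        6.93491864e-03,  3.23711149e-06]), 'tool_pos': array([ 0.15502304, -0.60478912,  0.21954146]), 'tool_rot': array([-1.04803546e-03,  9.92147776e-01,  1.25066748e-01, -3.27541014e-06]), 'contact_force': array([ 0.26015691, -0.11959429, -0.13038879]), 'ft_torque': array([ 0.03224572, -0.01104756, -0.016507  ]), 'grasp_force': 0.0, 'gripper_width': 1.0027357240180765} 0.019
scene [-0.191  0.834  0.808] [[497.6360522643729, 0.0, 308.94169245996204], [0.0, 497.6360522643729, 193.13785110139665], [0.0, 0.0, 1.0]]
top [ 0.411 -0.145  1.29 ] [[434.88916273513337, 0.0, 321.6501216335108], [0.0, 434.88916273513337, 192.2930172491529], [0.0, 0.0, 1.0]]
```

View pics/top0.png

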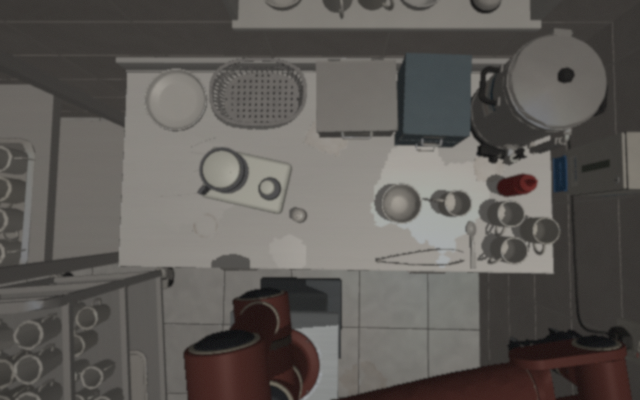

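View pics/scene0.png

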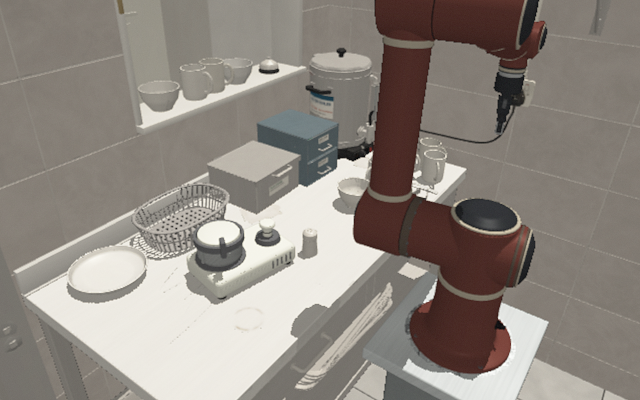

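The top view shows the chopper: lid near (222,170), lug (204,190), plunger (269,188) and shaker (298,215). In the scene view the lug is near (223,243) and the plunger (267,230). I'll enlarge both next.

```bash
python3 - <<'E'
import pickle,cv2,numpy as np
d=pickle.load(open("f0.pkl","rb"))
a=cv2.resize(d["top"]["img"][135:235,185:318],None,fx=6,fy=6,interpolation=cv2.INTER_CUBIC)
a=cv2.convertScaleAbs(a,alpha=1.3)
cv2.imwrite("pics/c0.png",a[:600,:800])
b=cv2.resize(d["scene"]["img"][205:305,180:313],None,fx=6,fy=6,interpolation=cv2.INTER_CUBIC)
cv2.imwrite("pics/c1.png",b[:600,:800])
E
```

```text
(no output)
```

View pics/c0.png

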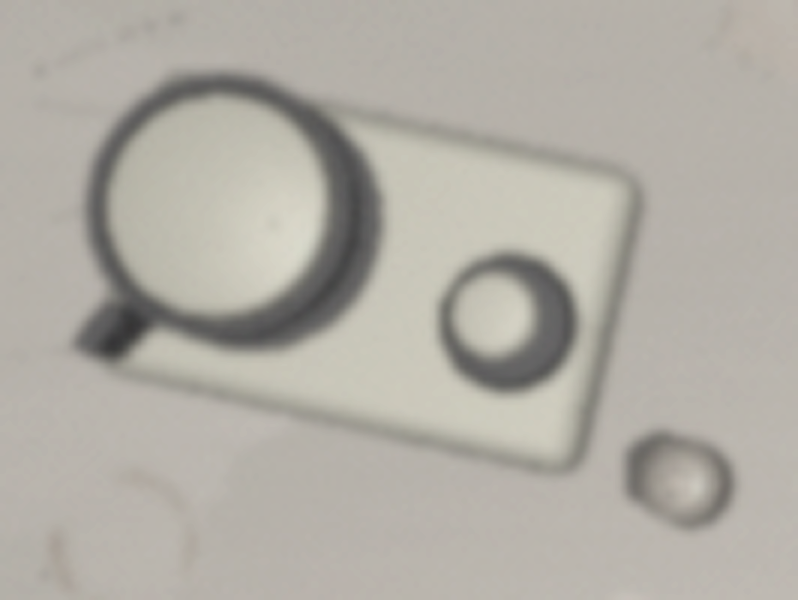

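View pics/c1.png

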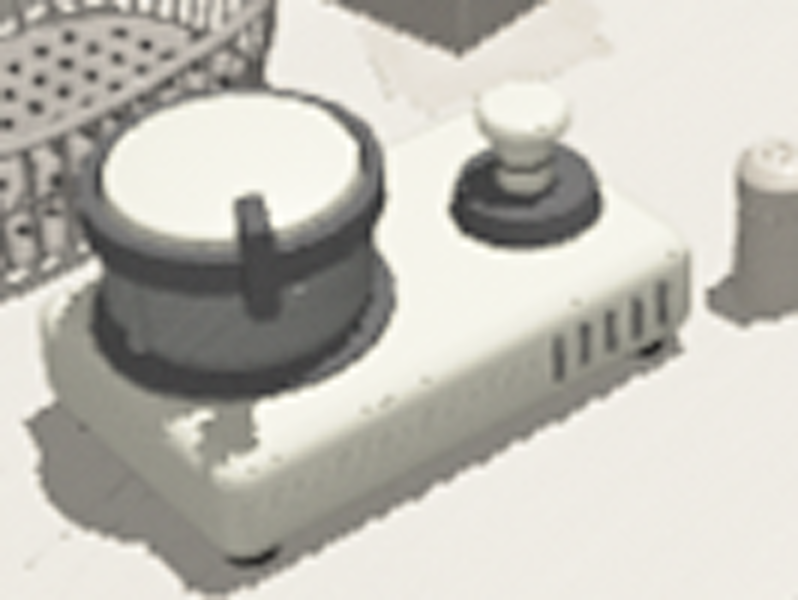

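The crops show, in 6x crop pixels: lid (218,198), cap (492,314), lug (100,340), base right edge (640,175) to (575,470) in the top view; lid (235,172), cap top (524,100), lug top (250,200) in the scene view.

```bash
cat > h.py <<'E'
import numpy as np,cv2
def ray(f,p):
    f_=f["mtx"];d=f["R"].T@np.linalg.solve(f_,[p[0],p[1],1.]);return -f["R"].T@f["t"],d
def onz(f,p,z):
    c,d=ray(f,p);return c+d*(z-c[2])/d[2]
def tri(f,p,g,q):
    (a,u),(b,v)=ray(f,p),ray(g,q);s=np.linalg.lstsq(np.c_[u,-v],b-a,rcond=None)[0]
    P,Q=a+u*s[0],b+v*s[1];return (P+Q)/2,np.linalg.norm(P-Q)
def proj(f,X):
    x=f["mtx"]@(f["R"]@X+f["t"]);return x[:2]/x[2]
E
python3 - <<'E'
import pickle,cv2,numpy as np
from h import *
d=pickle.load(open("f0.pkl","rb"));T,S=d["top"],d["scene"]
ct=lambda u,v:(185+(u+.5)/6-.5,135+(v+.5)/6-.5)
cs=lambda u,v:(180+(u+.5)/6-.5,205+(v+.5)/6-.5)
lid=onz(T,ct(218,198),.134);cap=onz(T,ct(492,314),.112)
print("lid",lid,"cap",cap,"sep",np.linalg.norm((lid-cap)[:2]),"exp",np.hypot(130,20))
print("tri lid",tri(T,ct(218,198),S,cs(235,172)),"cap",tri(T,ct(492,314),S,cs(524,103)))
lug=tri(T,ct(100,338),S,cs(250,203));print("lug",lug,onz(T,ct(100,338),.158))
# base edges at z=.06
e=[onz(T,ct(*p),.06) for p in((640,190),(583,450),(340,104),(600,163),(130,370),(540,466))]
for i in(0,2,4):
    v=e[i+1]-e[i];print("edge ang",np.degrees(np.arctan2(v[1],v[0])))
# yaw from lid->cap: local vector (-20,-130)
v=(cap-lid)[:2];yaw=np.arctan2(v[1],v[0])-np.arctan2(-130,-20);print("yaw",np.degrees(yaw))
for L in (lug[0],onz(T,ct(100,338),.158)):
    w=(L-lid)[:2];a=np.arctan2(w[1],w[0])-yaw
    print("lug r",np.hypot(*w),"joint",(np.pi-a)%(2*np.pi)-.2)
E
```

```text
lid [0.55796755 0.16498316 0.134     ] cap [0.50882552 0.04357993 0.112     ] sep 0.13097207080777687 exp 131.52946437965906
tri lid (array([0.55619674, 0.16514955, 0.12405332]), np.float64(0.007591221071976975)) cap (array([0.50736947, 0.04264286, 0.11078712]), np.float64(0.0037990840595406843))
lug (array([0.49347233, 0.20927789, 0.15963292]), np.float64(0.0026669263180136324)) [0.49254249 0.2088958  0.158     ]
edge ang 168.73196792761686
edge ang -102.28342780352082
edge ang -102.3602947467138
yaw -13.29113199339405
lug r 0.07824101747304459 joint 0.16983160840638617
lug r 0.07879567974827148 joint 0.1591534877447633
```

```bash
cat > plan.py <<'E'
import sys,numpy as np
from scipy.spatial.transform import Rotation as Ro
from plant import manip
# plan.py x y z psi(deg, world angle of tool y) N [x0 y0 z0 psi0 = commanded start]
def down(psi):
    p=np.radians(psi);y=np.array([np.cos(p),np.sin(p),0]);z=np.array([0,0,-1.]);return Ro.from_matrix(np.c_[np.cross(y,z),y,z])
def cur():
    s=manip.state();q=s["tool_rot"];return s,np.array(s["tool_pos"]),Ro.from_quat([q[1],q[2],q[3],q[0]])
if __name__=="__main__":
    a=list(map(float,sys.argv[1:]));s,p0,R0=cur()
    if len(a)>5:p0,R0=np.array(a[5:8]),down(a[8])
    N=int(a[4]);R=R0.inv()*down(a[3]);p=R0.inv().apply(np.array(a[:3])-p0)
    v=R.as_rotvec()/N;A=sum(Ro.from_rotvec(v*k).as_matrix() for k in range(N))
    print(N,"rows of",np.linalg.solve(A,p).round(5)*100,np.degrees(v).round(2))
E
python3 plan.py .40 -.15 .27 -10 16; python3 plan.py .497 .206 .25 56 16 .40 -.15 .27 -10
```

```text
16 rows of [ 3.27  -0.973 -0.313] [-0.01 -0.   -4.1 ]
16 rows of [1.968 1.439 0.125] [ 0.    0.   -4.12]
```

>>> move_arm([
  [3.27,-0.97,-0.31,0,0,-4.1,0.3],
  [3.27,-0.97,-0.31,0,0,-4.1,0.3],
  [3.27,-0.97,-0.31,0,0,-4.1,0.3],
  [3.27,-0.97,-0.31,0,0,-4.1,0.3],
  [3.27,-0.97,-0.31,0,0,-4.1,0.3],
  [3.27,-0.97,-0.31,0,0,-4.1,0.3],
  [3.27,-0.97,-0.31,0,0,-4.1,0.3],
  [3.27,-0.97,-0.31,0,0,-4.1,0.3],
  [3.27,-0.97,-0.31,0,0,-4.1,0.3],
  [3.27,-0.97,-0.31,0,0,-4.1,0.3],
  [3.27,-0.97,-0.31,0,0,-4.1,0.3],
  [3.27,-0.97,-0.31,0,0,-4.1,0.3],
  [3.27,-0.97,-0.31,0,0,-4.1,0.3],
  [3.27,-0.97,-0.31,0,0,-4.1,0.3],
  [3.27,-0.97,-0.31,0,0,-4.1,0.3],
  [3.27,-0.97,-0.31,0,0,-4.1,0.3],
])

```text
time: 1.43
tool_pos: [0.4002, -0.1491, 0.27]
tool_rot: [-0.0, 0.765, 0.644, -0.0]
contact_force: [0.7, 1.0, 0.7]
gripper_width: 0.651
grasp_force: 0.0
```

```bash
python3 plan.py .497 .206 .25 56 16
```

```text
16 rows of [1.96  1.439 0.125] [-0.   -0.   -4.11]
```

>>> move_arm([
  [1.96,1.44,0.125,0,0,-4.11,0.3],
  [1.96,1.44,0.125,0,0,-4.11,0.3],
  [1.96,1.44,0.125,0,0,-4.11,0.3],
  [1.96,1.44,0.125,0,0,-4.11,0.3],
  [1.96,1.44,0.125,0,0,-4.11,0.3],
  [1.96,1.44,0.125,0,0,-4.11,0.3],
  [1.96,1.44,0.125,0,0,-4.11,0.3],
  [1.96,1.44,0.125,0,0,-4.11,0.3],
  [1.96,1.44,0.125,0,0,-4.11,0.3],
  [1.96,1.44,0.125,0,0,-4.11,0.3],
  [1.96,1.44,0.125,0,0,-4.11,0.3],
  [1.96,1.44,0.125,0,0,-4.11,0.3],
  [1.96,1.44,0.125,0,0,-4.11,0.3],
  [1.96,1.44,0.125,0,0,-4.11,0.3],
  [1.96,1.44,0.125,0,0,-4.11,0.3],
  [1.96,1.44,0.125,0,0,-4.11,0.3],
  [0,0,0,0,0,0,0.3],
])

```text
time: 2.85
tool_pos: [0.4974, 0.207, 0.2494]
tool_rot: [-0.001, 0.292, 0.956, 0.0]
contact_force: [0.3, -0.4, -0.0]
gripper_width: 0.649
grasp_force: 0.0
```

```bash
python3 - <<'E'
from plant import manip
import cv2,pickle
from h import *
f=manip.grab_frame("wrist");pickle.dump(f,open("w1.pkl","wb"))
im=f["img"].copy();print(-f["R"].T@f["t"],manip.state()["tool_pos"])
for X in([.5575,.165,.136],[.508,.043,.114],[.497,.206,.158]):
    p=proj(f,np.array(X));print(p);cv2.drawMarker(im,tuple(int(v) for v in p),(0,0,255),0,12,1)
cv2.imwrite("pics/w1.png",im)
E
```

```text
[0.43261239 0.25004885 0.40088155] [0.49795621 0.20535922 0.24959171]
[309.30964918 267.36018238]
[178.79162914 280.18598769]
[309.56921975 197.41129388]
```

View pics/w1.png

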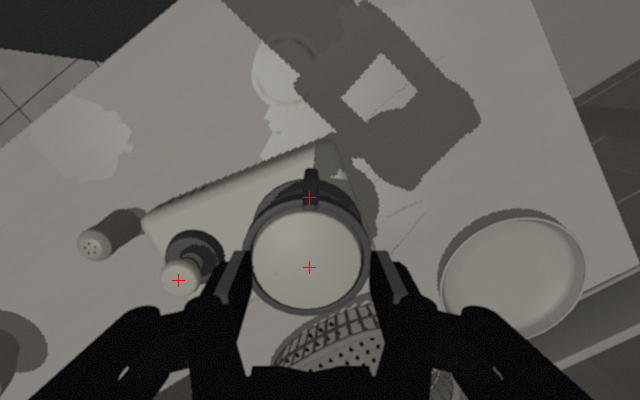

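The wrist view shows the lug at about (311,189), the lid near (307,258) and the cap near (181,279). I'll fit these by mask.

```bash
python3 - <<'E'
import pickle
from h import *
f=pickle.load(open("w1.pkl","rb"));g=cv2.cvtColor(f["img"],cv2.COLOR_BGR2GRAY)
def blob(m,p):
    n,l=cv2.connectedComponents(m);c=max(cv2.findContours((l==l[p[1],p[0]]).astype('u1'),0,1)[0],key=len);return cv2.fitEllipse(c),cv2.boundingRect(c)
m=(g>110).astype('u1')
e=blob(m,(307,258));print(e,onz(f,e[0][0],.133),"diam",e[0][1][0]/f["mtx"][0,0]*.27)
for t in(90,110,130):
    e=blob((g>t).astype('u1'),(181,279));print("cap",e)
print(onz(f,(180,278),.112))
for r in range(164,214,3):print(r,g[r,292:332:2])
E
```

```text
(((305.9406433105469, 259.7815856933594), (95.35894775390625, 106.44076538085938), 91.8927001953125), (253, 212, 107, 97)) [0.55083181 0.16580987 0.133     ] diam 0.07749839792679326
cap (((133.8773651123047, 178.46749877929688), (236.2643280029297, 442.61383056640625), 41.87698745727539), (0, 0, 337, 400))
cap (((142.88055419921875, 175.84115600585938), (224.0457305908203, 441.7660217285156), 41.65955352783203), (0, 0, 337, 400))
cap (((139.20748901367188, 183.2607879638672), (221.7377471923828, 438.81390380859375), 40.13703918457031), (0, 0, 336, 400))
[0.50730502 0.04418174 0.112     ]
164 [138 139 142 143 146 148 148 149 149 151 141  96  81  83  85  85  83  85
  83  83]
167 [146 146 148 148 148 149 149 144 128 130 121  74  80  87  84  81  85  83
  84  83]
170 [147 150 148 148 147 148 127  30  26  24  27  31  33  78  83  85  82  84
  84  83]
173 [149 148 148 150 148 149 106  24  31  29  31  29  29  66  84  85  85  85
  84  84]
176 [149 147 149 148 150 145  64  27  29  29  27  28  30  48  83  84  85  86
  83 100]
179 [143 130 113  87  77  72  37  33  35  31  33  32  32  37  71  81  84  85
  84  84]
182 [67 62 41 43 39 34 34 36 38 34 37 32 33 32 33 32 33 42 65 78]
185 [34 34 35 38 36 36 29 34 37 32 36 35 34 31 39 38 33 39 34 33]
188 [36 34 37 35 38 33 30 34 36 35 34 35 34 32 33 30 35 36 37 33]
191 [42 46 47 47 48 38 32 37 38 35 36 37 31 34 45 40 37 36 32 32]
194 [47 44 39 36 35 28 34 34 38 36 34 37 31 33 43 42 45 48 44 40]
197 [28 28 27 23 29 30 34 40 33 37 38 37 33 27 24 29 30 28 31 42]
200 [52 62 69 69 75 61 34 35 36 32 34 33 33 39 49 40 39 32 30 28]
203 [78 76 77 76 74 64 29 33 46 42 35 37 37 61 74 73 73 72 61 57]
206 [69 66 66 66 67 56 60 69 71 67 66 55 49 62 67 71 66 70 72 69]
209 [77 78 79 79 77 73 64 62 64 65 60 57 57 72 72 70 69 69 66 71]
212 [ 88  93 104 110 110 113 115 119 120 120 110 103  95  86  81  75  72  72
  73  69]
```

```bash
python3 - <<'E'
import pickle
from h import *
f=pickle.load(open("w1.pkl","rb"))
for ax in((.557,.165),(.555,.1655)):
  for p in((310.5,204.5),(305,204),(317,204)):
    X=onz(f,p,.158);w=X[:2]-ax;print(p,X,"r",np.hypot(*w),"dir",np.degrees(np.arctan2(w[1],w[0])))
E
```

```text
(310.5, 204.5) [0.50217919 0.20338733 0.158     ] r 0.06692464769015129 dir 144.99902939807927
(305, 204) [0.49947248 0.20008467 0.158     ] r 0.0673821201399729 dir 148.62197587556668
(317, 204) [0.50463741 0.20778696 0.158     ] r 0.06762073900153642 dir 140.74676341693376
(310.5, 204.5) [0.50217919 0.20338733 0.158     ] r 0.06500375290776277 dir 144.3488697659324
(305, 204) [0.49947248 0.20008467 0.158     ] r 0.06541716402931919 dir 148.08376617665485
(317, 204) [0.50463741 0.20778696 0.158     ] r 0.0657615164013647 dir 139.98149049498878
```

```bash
python3 plan.py .4936 .2095 .152 55 8
```

```text
8 rows of [0.074 0.013 1.22 ] [-0.01 -0.01  0.11]
```

>>> move_arm([
  [0.07,0.01,1.22,0,0,0.1,0.3],
  [0.07,0.01,1.22,0,0,0.1,0.3],
  [0.07,0.01,1.22,0,0,0.1,0.3],
  [0.07,0.01,1.22,0,0,0.1,0.3],
  [0.07,0.01,1.22,0,0,0.1,0.3],
  [0.07,0.01,1.22,0,0,0.1,0.3],
  [0.07,0.01,1.22,0,0,0.1,0.3],
  [0.07,0.01,1.22,0,0,0.1,0.3],
  [0,0,0,0,0,0,-1],
  [0,0,0,0,0,0,-1],
  [0,0,0,0,0,0,-1],
  [0,0,0,0,0,0,-1],
  [0,0,0,0,0,0,-1],
  [0,0,0,0,0,0,-1],
  [0,0,0,0,0,0,-1],
  [0,0,0,0,0,0,-1],
])

```text
time: 4.23
tool_pos: [0.4949, 0.2078, 0.1532]
tool_rot: [0.0, 0.301, 0.954, 0.0]
contact_force: [0.3, 0.2, -1.4]
gripper_width: -0.002
grasp_force: 0.0
```

```bash
python3 - <<'E'
from plan import *
s,p,R=cur();y=R.apply([0,1,0]);print(p,np.degrees(np.arctan2(y[1],y[0])),R.apply([0,0,1]),s["contact_force"],s["ft_torque"],s["gripper_width"],s["grasp_force"])
w=p[:2]-[.555,.1665];print(np.hypot(*w),np.degrees(np.arctan2(w[1],w[0])))
E
python3 plan.py .5552 .2405 .152 0 18
```

```text
[0.49493007 0.20780669 0.15317048] 54.93164424982986 [ 5.91931306e-04  1.81205062e-04 -9.99999808e-01] [ 0.2777538   0.19967911 -1.44948998] [0.02234205 0.00146734 0.02543002] -0.0021664546711198138 0.0
0.07290157641583653 145.48589918664646
18 rows of [-0.004  0.396  0.007] [0.   0.   3.05]
```

```bash
python3 - <<'E'
from plant import manip
import cv2,pickle
d={n:manip.grab_frame(n) for n in("wrist","scene")};pickle.dump(d,open("f2.pkl","wb"))
a=cv2.resize(d["wrist"]["img"][150:350,210:410],None,fx=2,fy=2);b=cv2.resize(d["scene"]["img"][180:280,170:270],(400,400))
cv2.imwrite("pics/m2.png",np.hstack([a,b]) if 0 else cv2.hconcat([a,b]))
E
```

```text
(no output)
```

View pics/m2.png

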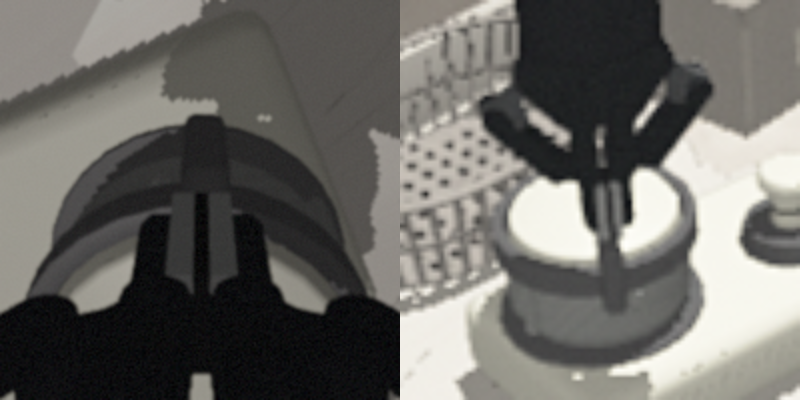

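The lug is still untouched at wrist crop (205,115–190), and the shut fingers (200,195) stand just inside it, over the lid. I'll check the projections.

```bash
python3 - <<'E'
import pickle
from h import *
d=pickle.load(open("f2.pkl","rb"));f,S=d["wrist"],d["scene"]
w=lambda u,v:(210+u/2,150+v/2)
t=np.array([.4949,.2078]);o=np.array([np.cos(np.radians(145)),np.sin(np.radians(145))])
print("cam",-f["R"].T@f["t"])
for dr in(-11,0,11):
  for z in(.134,.153):
    q=proj(f,np.r_[t+o*dr/1000,z]);print(dr,z,"crop",(q-[210,150])*2)
ax=np.array([.555,.1665])
for v in(115,190):
  for z in(.128,.158):
    X=onz(f,w(205,v),z);print("row",v,z,X,"r",np.hypot(*(X[:2]-ax)))
E
```

```text
cam [0.43064619 0.25233598 0.3043837 ]
-11 0.134 crop [201.87972305 207.8816425 ]
-11 0.153 crop [202.01900597 242.47744641]
0 0.134 crop [201.90180521 172.62339127]
0 0.153 crop [202.04628831 204.13530944]
11 0.134 crop [201.92471245 136.04774262]
11 0.153 crop [202.07470177 164.20350465]
row 115 0.128 [0.48311539 0.21712133 0.128     ] r 0.08791993822692079
row 115 0.158 [0.47419124 0.22311077 0.158     ] r 0.09866526907920871
row 190 0.128 [0.50223959 0.20378793 0.128     ] r 0.06460689203924534
row 190 0.158 [0.49006272 0.21204517 0.158     ] r 0.07931716363507682
```

```bash
python3 - <<'E'
import pickle
from h import *
d=pickle.load(open("f2.pkl","rb"));f=d["wrist"];g=pickle.load(open("w1.pkl","rb"))
w=lambda u,v:(210+u/2,150+v/2)
ax=np.array([.555,.1665])
X=tri(f,w(204,115),g,(310.5,168.5));print(X,np.hypot(*(X[0][:2]-ax)))
G=cv2.cvtColor(f["img"],cv2.COLOR_BGR2GRAY)
for r in range(200,262,3):print(r,(r-150)*2,G[r,288:334:2])
E
```

```text
(array([0.4871233 , 0.21377311, 0.11347664]), np.float64(0.0004832601475919313)) 0.08271634443319434
200 100 [154 155 156 144 112 152 149 136 140 133 122 123 150 132 143  99  88  90
  91  88  89  88  88]
203 106 [156 154 157 154 155 155 156 155 154 156 156 158 155 156 158 141  84  87
  91  89  89  90  85]
206 112 [154 154 155 156 155 154 154 156 155 140 132 134 138 136 135 104  89  90
  89  91  91  90  89]
209 118 [153 154 156 155 156 156 156 145  58  27  30  29  29  29  30  28  43  88
  91  90  87  88  89]
212 124 [156 152 139 133 126 110  98  65  30  31  35  30  30  32  35  35  29  59
  81  85  92  90  92]
215 130 [61 53 63 69 78 60 41 33 29 36 36 32 32 33 30 35 31 36 32 38 35 43 58]
218 136 [68 47 37 35 41 42 41 36 31 30 38 35 32 36 35 35 31 37 38 41 42 43 38]
221 142 [38 42 40 39 41 38 42 35 32 37 36 35 32 31 31 32 31 36 42 37 41 39 38]
224 148 [41 40 38 40 36 40 41 32 34 31 31 30 28 33 31 34 33 33 35 40 38 41 42]
227 154 [43 34 38 43 41 42 36 36 33 33 36 34 33 30 34 34 28 30 34 36 36 40 39]
230 160 [43 48 48 53 51 55 43 36 34 31 29 34 29 33 34 35 33 27 45 53 44 41 40]
233 166 [52 49 51 51 51 53 43 27 31 37 35 32 37 34 36 33 36 32 36 49 46 50 50]
236 172 [51 47 53 49 49 52 39 30 38 35 41 38 40 37 43 40 38 36 36 49 50 53 54]
239 178 [57 48 50 52 46 50 42 35 33 40 40 41 38 37 38 40 36 38 35 48 52 48 48]
242 184 [55 42 36 39 38 36 32 34 40 40 38 40 41 41 41 41 40 35 33 43 47 45 49]
245 190 [33 26 37 36 33 36 37 37 38 44 34 38 35 34 41 37 41 39 35 33 32 34 32]
248 196 [38 36 38 33 50 57 58 57 57 48 13  8 14 42 57 56 53 56 56 31 30 30 36]
251 202 [34 32 30 36 50 57 55 56 55 50 17  8 11 37 56 56 57 58 52 33 36 34 27]
254 208 [65 74 74 78 58 58 56 56 55 49  0  9 10 35 59 56 56 56 58 53 49 42 33]
257 214 [41 41 38 36 52 55 55 58 58 49 10  4  4 38 58 55 58 57 58 40 35 34 17]
260 220 [14 21  8 28 53 57 58 55 58 50  8 15  8 38 59 56 56 55 58 37 10 13 11]
```

```bash
python3 - <<'E'
import pickle
from h import *
d=pickle.load(open("f2.pkl","rb"));f,S=d["wrist"],d["scene"];g=pickle.load(open("w1.pkl","rb"))
X=tri(f,(311,247),S,(222,237));print(X)
t=np.array([.4949,.2078]);o=np.array([np.cos(np.radians(145)),np.sin(np.radians(145))])
for dr in(-11,0,11):print(proj(S,np.r_[t+o*dr/1000,.134]),proj(S,np.r_[t+o*dr/1000,.158]))
c=cv2.convertScaleAbs(g["img"][190:310,200:420],alpha=2.2);c=cv2.resize(c,None,fx=2,fy=2)
s=cv2.convertScaleAbs(S["img"][210:270,190:260],alpha=1.8);s=cv2.resize(s,(280,240))
b=cv2.convertScaleAbs(f["img"][190:310,200:420],alpha=2.5);b=cv2.resize(b,None,fx=2,fy=2)
cv2.imwrite("pics/m3.png",cv2.vconcat([cv2.hconcat([c,s]),cv2.hconcat([b,s*0])]))
E
```

```text
(array([0.48602186, 0.21453718, 0.1699257 ]), np.float64(0.000984548281419421))
[221.84099222 244.53849426] [221.01143481 235.8909214 ]
[222.7366789  247.28202837] [221.91017766 238.5946041 ]
[223.64676157 250.06965812] [222.823524   241.34221838]
```

View pics/m3.png

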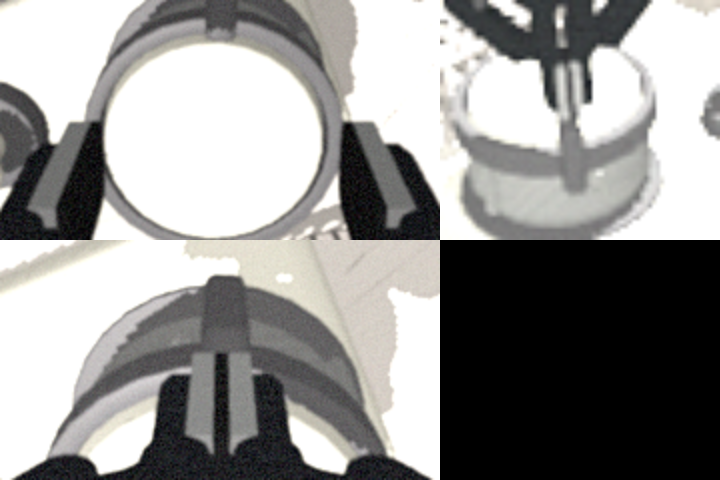

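The lug and shut fingers triangulate to a fingertip height of about 0.170, above the lug top: the fingers closed in air over it. I'll open, go lower while watching the force, and close again.

>>> move_arm([
  [0,0,0,0,0,0,0.2],
  [0,0,0,0,0,0,0.2],
  [0,0,0,0,0,0,0.2],
  [0,0,0,0,0,0,0.2],
  [0,0,0,0,0,0,0.2],
  [0,0,0,0,0,0,0.2],
  [0,0,0.2,0,0,0,0.2],
  [0,0,0.2,0,0,0,0.2],
  [0,0,0.2,0,0,0,0.2],
  [0,0,0.2,0,0,0,0.2],
  [0,0,0.2,0,0,0,0.2],
])

```text
time: 5.25
tool_pos: [0.4946, 0.2077, 0.1424]
tool_rot: [-0.0, 0.301, 0.954, -0.0]
contact_force: [0.2, 0.1, -0.4]
gripper_width: 0.601
grasp_force: 0.0
```

>>> move_arm([
  [0,0,0.2,0,0,0,0.2],
  [0,0,0.2,0,0,0,0.2],
  [0,0,0.2,0,0,0,0.2],
  [0,0,0.2,0,0,0,0.2],
  [0,0,0.2,0,0,0,0.2],
  [0,0,0.2,0,0,0,0.2],
])

```text
time: 5.75
tool_pos: [0.4948, 0.2078, 0.1306]
tool_rot: [0.0, 0.301, 0.954, 0.0]
contact_force: [0.4, 0.9, 0.0]
gripper_width: 0.598
grasp_force: 0.0
```

>>> move_arm([
  [0,0,0.2,0,0,0,0.2],
  [0,0,0.2,0,0,0,0.2],
  [0,0,0.1,0,0,0,0.2],
  [0,0,0,0,0,0,-1],
  [0,0,0,0,0,0,-1],
  [0,0,0,0,0,0,-1],
  [0,0,0,0,0,0,-1],
  [0,0,0,0,0,0,-1],
  [0,0,0,0,0,0,-1],
  [0,0,0,0,0,0,-1],
  [0,0,0,0,0,0,-1],
])

```text
time: 6.67
tool_pos: [0.4946, 0.2075, 0.1261]
tool_rot: [-0.0, 0.301, 0.953, -0.0]
contact_force: [-4.1, -3.5, 4.5]
gripper_width: 0.125
grasp_force: 58.9
```

```bash
python3 - <<'E'
from plan import *
s,p,R=cur();y=R.apply([0,1,0]);print(p,np.degrees(np.arctan2(y[1],y[0])),s["contact_force"],s["ft_torque"],s["gripper_width"],s["grasp_force"])
w=p[:2]-[.555,.1665];print(np.hypot(*w),np.degrees(np.arctan2(w[1],w[0])))
E
```

```text
[0.49457829 0.2074821  0.12611029] 54.91138341600656 [-4.1303191  -3.50557023  4.50488177] [-0.48256278  0.61506449 -0.36755759] 0.12547749071396166 58.90468418598175
0.07300901372950375 145.8522198317608
```

>>> move_arm([
  [-0.01,0.382,0,0,0,3,-1],
  [-0.01,0.382,0,0,0,3,-1],
  [-0.01,0.382,0,0,0,3,-1],
  [-0.01,0.382,0,0,0,3,-1],
  [-0.01,0.382,0,0,0,3,-1],
  [-0.01,0.382,0,0,0,3,-1],
])

```text
time: 7.17
tool_pos: [0.5108, 0.2238, 0.1261]
tool_rot: [0.0, 0.448, 0.894, -0.001]
contact_force: [-2.2, -3.4, 4.1]
gripper_width: 0.124
grasp_force: 58.7
```

>>> move_arm([
  [-0.01,0.382,0,0,0,3,-1],
  [-0.01,0.382,0,0,0,3,-1],
  [-0.01,0.382,0,0,0,3,-1],
  [-0.01,0.382,0,0,0,3,-1],
  [-0.01,0.382,0,0,0,3,-1],
  [-0.01,0.382,0,0,0,3,-1],
])

```text
time: 7.67
tool_pos: [0.5312, 0.2342, 0.1261]
tool_rot: [0.001, 0.582, 0.813, -0.001]
contact_force: [-3.3, -4.0, 4.2]
gripper_width: 0.126
grasp_force: 58.6
```

>>> move_arm([
  [-0.01,0.382,0,0,0,3,-1],
  [-0.01,0.382,0,0,0,3,-1],
  [-0.01,0.382,0,0,0,3,-1],
  [-0.01,0.382,0,0,0,3,-1],
  [0,0,0,0,0,0,-1],
])

```text
time: 8.08
tool_pos: [0.5464, 0.2375, 0.1261]
tool_rot: [0.001, 0.664, 0.748, -0.0]
contact_force: [-2.3, -5.5, 4.7]
gripper_width: 0.127
grasp_force: 58.9
```

>>> move_arm([
  [0,0.127,0,0,0,1,-1],
  [0,0.127,0,0,0,1,-1],
  [0,0.127,0,0,0,1,-1],
  [0,0.127,0,0,0,1,-1],
  [0,0,0,0,0,0,-1],
])

```text
time: 8.5
tool_pos: [0.5511, 0.2379, 0.1261]
tool_rot: [0.001, 0.689, 0.725, -0.0]
contact_force: [-1.5, -4.8, 3.7]
gripper_width: 0.126
grasp_force: 58.6
```

>>> move_arm([
  [0,0.127,0,0,0,1,-1],
  [0,0.127,0,0,0,1,-1],
  [0,0,0,0,0,0,-1],
])

```text
time: 8.75
tool_pos: [0.5532, 0.2379, 0.1261]
tool_rot: [0.001, 0.701, 0.713, -0.001]
contact_force: [-3.6, -6.3, 5.2]
gripper_width: 0.124
grasp_force: 58.7
```

>>> move_arm([
  [0,0.127,0,0,0,1,-1],
  [0,0.127,0,0,0,1,-1],
  [0,0,0,0,0,0,-1],
])

```text
time: 9.0
tool_pos: [0.5534, 0.2379, 0.126]
tool_rot: [-0.001, 0.712, 0.702, -0.004]
contact_force: [-13.2, -5.4, 10.6]
gripper_width: 0.125
grasp_force: 62.5
```

>>> move_arm([
  [0,0.127,0,0,0,1,-1],
  [0,0,0,0,0,0,-1],
])

```text
time: 9.17
tool_pos: [0.5534, 0.2376, 0.126]
tool_rot: [-0.002, 0.718, 0.696, -0.005]
contact_force: [-16.3, -7.2, 13.5]
gripper_width: 0.123
grasp_force: 68.1
```

>>> move_arm([
  [0,0.13,0,0,0,0,-1],
  [0,0,0,0,0,0,-1],
  [0,0,0,0,0,0,-1],
])

```text
time: 9.42
tool_pos: [0.5535, 0.2377, 0.126]
tool_rot: [-0.003, 0.718, 0.696, -0.006]
contact_force: [-21.7, -7.1, 16.3]
gripper_width: 0.122
grasp_force: 68.4
```

>>> move_arm([
  [0,0,0,0,0,0,0.2],
  [0,0,0,0,0,0,0.2],
  [0,0,0,0,0,0,0.2],
  [0,0,0,0,0,0,0.2],
  [0,0,0,0,0,0,0.2],
  [0,0,0,0,0,0,0.2],
  [0,0,-1.5,0,0,0,0.2],
  [0,0,-1.5,0,0,0,0.2],
  [0,0,-1.5,0,0,0,0.2],
  [0,0,-1.5,0,0,0,0.2],
  [0,0,-2,0,0,0,0.2],
  [0,0,-2,0,0,0,0.2],
  [0,0,0,0,0,0,0.2],
  [0,0,0,0,0,0,0.2],
])

```text
time: 10.58
tool_pos: [0.5593, 0.2391, 0.2273]
tool_rot: [0.001, 0.72, 0.694, 0.002]
contact_force: [0.0, -0.7, 0.4]
gripper_width: 0.598
grasp_force: 0.0
```

```bash
python3 - <<'E'
from plant import manip
import cv2,pickle
d={n:manip.grab_frame(n) for n in("scene","top")};pickle.dump(d,open("f3.pkl","wb"))
a=cv2.resize(d["scene"]["img"][205:305,180:280],(400,400),interpolation=2);b=cv2.resize(d["top"]["img"][135:235,185:285],(400,400),interpolation=2)
cv2.imwrite("pics/m4.png",cv2.hconcat([a,b]))
E
python3 plan.py .508 .0437 .19 0 14
```

```text
14 rows of [-1.399 -0.329  0.246] [-0.01  0.   -0.15]
```

View pics/m4.png

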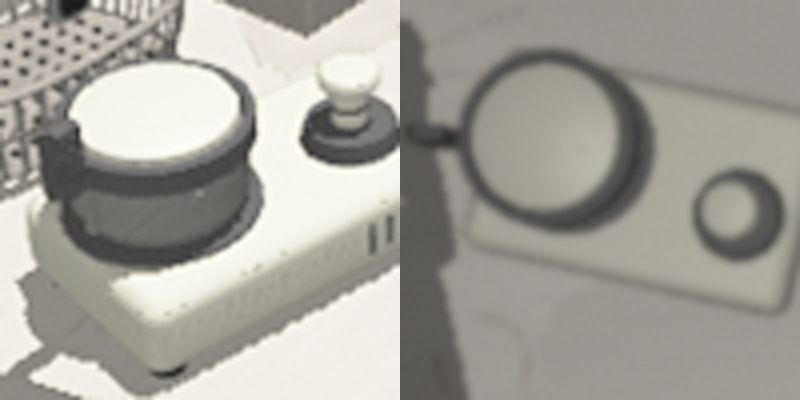

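The lug now points left, at (435,133) in the top crop, so the ring is at its stop; the plunger cap is untouched at (728,208). I'll go over to the plunger and shut the fingers.

>>> move_arm([
  [-1.4,-0.33,0,0,0,-0.15,-1],
  [-1.4,-0.33,0,0,0,-0.15,-1],
  [-1.4,-0.33,0,0,0,-0.15,-1],
  [-1.4,-0.33,0,0,0,-0.15,-1],
  [-1.4,-0.33,0,0,0,-0.15,-1],
  [-1.4,-0.33,0,0,0,-0.15,-1],
  [-1.4,-0.33,0,0,0,-0.15,-1],
  [-1.4,-0.33,0,0,0,-0.15,-1],
  [-1.4,-0.33,0,0,0,-0.15,-1],
  [-1.4,-0.33,0,0,0,-0.15,-1],
  [-1.4,-0.33,0.8,0,0,-0.15,-1],
  [-1.4,-0.33,0.9,0,0,-0.15,-1],
  [-1.4,-0.33,0.9,0,0,-0.15,-1],
  [-1.4,-0.33,0.9,0,0,-0.15,-1],
  [0,0,0,0,0,0,-1],
  [0,0,0,0,0,0,-1],
])

```text
time: 12.02
tool_pos: [0.5074, 0.0426, 0.19]
tool_rot: [-0.001, 0.708, 0.706, -0.0]
contact_force: [-0.3, -0.2, 0.2]
gripper_width: 0.0
grasp_force: 0.0
```

```bash
python3 - <<'E'
from plant import manip
import cv2,pickle
from h import *
d={n:manip.grab_frame(n) for n in("scene","wrist")};pickle.dump(d,open("f4.pkl","wb"))
w=d["wrist"]["img"].copy();p=proj(d["wrist"],np.array([.508,.0437,.114]));print(p)
cv2.drawMarker(w,tuple(int(v) for v in p),(0,0,255),0,8,1)
a=cv2.resize(d["scene"]["img"][180:280,220:320],(400,400),interpolation=2);b=cv2.resize(w[150:350,210:410],(400,400),interpolation=2)
cv2.imwrite("pics/m5.png",cv2.hconcat([a,cv2.convertScaleAbs(b,alpha=1.5)]))
E
python3 plan.py .508 .0437 .14 0 10
```

```text
[308.85504541 202.64238196]
10 rows of [ 0.001 -0.005  0.513] [ 0. -0.  0.]
```

View pics/m5.png

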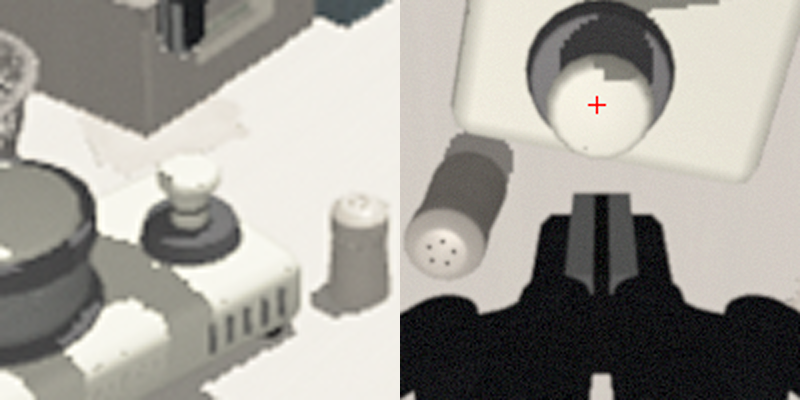

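The wrist crop shows the cap at (601,108), within 2 mm of the predicted mark at (597,104), with the fingertips at (600,195) and the shaker clear at (445,245).

>>> move_arm([
  [0,0,1,0,0,0,-1],
  [0,0,1,0,0,0,-1],
  [0,0,1,0,0,0,-1],
  [0,0,1,0,0,0,-1],
  [0,0,0.8,0,0,0,-1],
  [0,0,0.3,0,0,0,-1],
  [0,0,0.3,0,0,0,-1],
])

```text
time: 12.7
tool_pos: [0.508, 0.0439, 0.1357]
tool_rot: [-0.001, 0.707, 0.707, -0.0]
contact_force: [0.7, -0.8, 0.7]
gripper_width: 0.005
grasp_force: 0.0
```

>>> move_arm([
  [0,0,0.5,0,0,0,-1],
  [0,0,0.5,0,0,0,-1],
  [0,0,0,0,0,0,-1],
])

```text
time: 12.95
tool_pos: [0.508, 0.0437, 0.1258]
tool_rot: [-0.001, 0.707, 0.707, -0.0]
contact_force: [-0.2, -0.6, 1.0]
gripper_width: 0.004
grasp_force: 0.0
```

No contact so far, which fits the measured tips, with contact expected near 0.097. I'll continue in short steps.

>>> move_arm([
  [0,0,0.5,0,0,0,-1],
  [0,0,0.5,0,0,0,-1],
  [0,0,0.5,0,0,0,-1],
  [0,0,0.5,0,0,0,-1],
  [0,0,0,0,0,0,-1],
])

```text
time: 13.37
tool_pos: [0.5075, 0.0438, 0.1053]
tool_rot: [-0.001, 0.707, 0.707, -0.001]
contact_force: [0.2, -0.1, 0.3]
gripper_width: -0.003
grasp_force: 0.0
```

>>> move_arm([
  [0,0,0.2,0,0,0,-1],
  [0,0,0.2,0,0,0,-1],
  [0,0,0,0,0,0,-1],
])

```text
time: 13.62
tool_pos: [0.5087, 0.0437, 0.1033]
tool_rot: [0.0, 0.707, 0.707, 0.0]
contact_force: [-2.1, 0.9, 4.5]
gripper_width: 0.004
grasp_force: 2.2
```

>>> move_arm([
  [0,0,0.1,0,0,0,-1],
  [0,0,0,0,0,0,-1],
  [0,0,0,0,0,0,-1],
])

```text
time: 13.87
tool_pos: [0.5088, 0.0437, 0.1025]
tool_rot: [0.0, 0.707, 0.707, 0.0]
contact_force: [-1.8, 0.7, 4.9]
gripper_width: 0.005
grasp_force: 2.4
```

>>> move_arm([
  [0,0,0.2,0,0,0,-1],
  [0,0,0.2,0,0,0,-1],
  [0,0,0.2,0,0,0,-1],
  [0,0,0,0,0,0,-1],
  [0,0,0,0,0,0,-1],
])

```text
time: 14.28
tool_pos: [0.5088, 0.0437, 0.0965]
tool_rot: [0.0, 0.707, 0.707, 0.0]
contact_force: [-2.6, 0.1, 5.6]
gripper_width: 0.0
grasp_force: 3.1
```

```bash
python3 - <<'E'
from plant import manip
import numpy as np,cv2,pickle,h
o=[];
for i in range(8):
    f=manip.grab_frame("scene" if i%2 else "wrist");s=manip.state();o.append(np.r_[s["tool_pos"],s["contact_force"]])
print(np.mean(o,0).round(4),np.std(o,0).round(4))
E
```

```text
[ 0.5088  0.0437  0.0966 -2.3428 -0.1754  6.0163] [0.     0.     0.     0.4246 0.2401 0.3468]
```

>>> move_arm([
  [0,0,0.2,0,0,0,-1],
  [0,0,0.2,0,0,0,-1],
  [0,0,0.15,0,0,0,-1],
  [0,0,0,0,0,0,-1],
  [0,0,0,0,0,0,-1],
])

```text
time: 15.1
tool_pos: [0.5089, 0.0437, 0.0913]
tool_rot: [0.0, 0.707, 0.707, 0.0]
contact_force: [-2.8, -0.2, 7.6]
gripper_width: -0.0
grasp_force: 3.7
```

```bash
python3 - <<'E'
from plant import manip
import cv2,pickle
from h import *
o=[];fr={"wrist":[],"scene":[]}
for i in range(8):
    n="scene" if i%2 else "wrist";f=manip.grab_frame(n);fr[n].append(f);s=manip.state();o.append(np.r_[s["tool_pos"],s["contact_force"]])
print(np.mean(o,0).round(4));pickle.dump(fr,open("f5.pkl","wb"))
S0=pickle.load(open("f4.pkl","rb"))["scene"];S1=fr["scene"][0]
for z in(.114,.102):print(z,proj(S0,np.array([.508,.0437,z])))
im=lambda S:cv2.resize(S["img"][215:250,245:285],(400,350),interpolation=cv2.INTER_CUBIC)
cv2.imwrite("pics/m6.png",cv2.hconcat([im(S0),im(S1)]))
# lower edge of the cap (light cap -> darker stem shadow), column profile through the stem
a=cv2.cvtColor(S0["img"],6).astype(int);b=np.mean([cv2.cvtColor(S["img"],6) for S in fr["scene"]],0).astype(int)
for r in range(216,248):print(r,a[r,258:276:2],b[r,258:276:2])
E
```

```text
[ 0.5089  0.0437  0.0913 -3.0741  0.212   7.6578]
0.114 [265.66674742 220.67977495]
0.102 [265.82516565 224.63447159]
216 [232 231 232 230 229 229 230 225 232] [237  99  79 109  46  31  26 163 237]
217 [231 232 230 227 224 224 221 224 239] [235 100  80 121  52  32  24 193 239]
218 [229 230 226 235 231 232 227 240 240] [234 100  80 119  57  30  21 230 241]
219 [230 230 233 246 247 246 246 241 240] [234 111  82 120  66  31  23 233 239]
220 [225 231 244 246 245 245 246 245 240] [229 123  86 116  67  32  25 222 239]
221 [229 236 246 245 245 246 246 247 238] [229 131  84 110  71  31  23 222 239]
222 [236 222 248 245 246 246 246 247 232] [237 192  83 111  77  31  21 226 239]
223 [231 136 232 247 246 246 247 247 226] [238 235  81 109  65  29  29 242 239]
224 [242 145 141 249 246 246 249 244 212] [246 240  83 110  69  25 147 250 239]
225 [245 147 153 246 248 249 242 229 201] [247 212  90 105  80  41 236 248 239]
226 [248 157 159 225 237 244 202 207 212] [248 161 109 102  93 101 215 249 233]
227 [247 204 154 193 205 205 200 182 232] [245 141 141 120 122 145 172 250 227]
228 [246 244 151 165 1
[... 832 characters left out ...]
  69  68  69  67 112 127]
239 [ 72  81  92  93  95  93 127 127 120] [ 72  70  68  69  69  69  68  64 121]
240 [ 73  95 118 125 130 129 123 116  98] [ 73  74  71  72  70  72  71  70 100]
241 [ 72  73  88 107 112 111 108  84  88] [72 75 75 77 76 78 76 73 87]
242 [71 73 77 74 80 80 84 87 87] [71 75 76 76 77 76 76 73 87]
243 [73 75 78 79 82 85 85 87 84] [72 74 75 77 77 76 75 74 84]
244 [ 99  70  75  78  82  83  82  81 108] [102  70  74  76  76  76  74  70 109]
245 [182 100  82  71  75  75  73 124 199] [139 102  75  72  74  73  71  85 202]
246 [217 143 119 172 153 152 187 224 247] [150 146 112 103  99  99 109 124 245]
247 [145 149 149 245 241 240 253 250 247] [148 150 151 146 141 139 152 149 209]
```

View pics/m6.png

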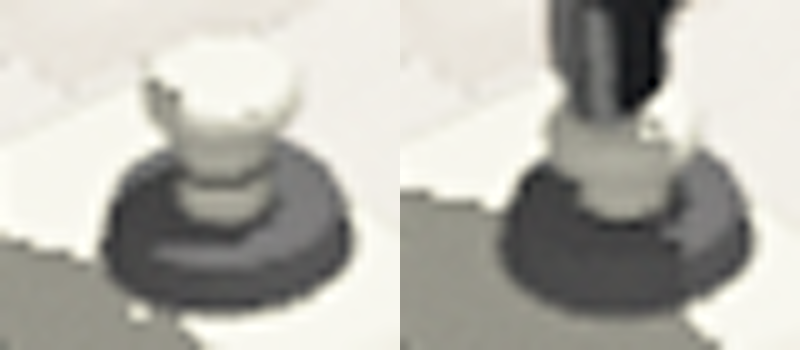

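The groove started near scene row 233; the dark line now sits at row 237, level with the boss rim, and the right edge of the cap has moved 4.0 px (3.95 expected). Height gives 11.2–12 mm and force slightly less, so I'll go down 0.5 mm more.

>>> move_arm([
  [0,0,0.05,0,0,0,-1],
  [0,0,0,0,0,0,-1],
  [0,0,0,0,0,0,-1],
  [0,0,0,0,0,0,-1],
  [0,0,0,0,0,0,-1],
  [0,0,0,0,0,0,-1],
])

```text
time: 16.0
tool_pos: [0.5089, 0.0437, 0.0909]
tool_rot: [0.0, 0.707, 0.707, 0.0]
contact_force: [-3.1, -0.1, 8.0]
gripper_width: 0.002
grasp_force: 3.8
```

```bash
python3 - <<'E'
from plant import manip
import numpy as np
o=[]
for i in range(10):
    manip.grab_frame("wrist");s=manip.state();o.append(np.r_[s["tool_pos"],s["contact_force"]])
m=np.mean(o,0);print(m.round(4))
if abs(m[2]-.0908)<.0007 and 7<m[5]<8.8: print(manip.job_done())
E
```

```text
[ 0.5089  0.0437  0.0909 -3.0375  0.054   7.6778]
the job is handed in; nothing more can be done
None
```

I turned the lock ring clockwise to its stop first, then pressed the plunger to about half travel (about 12 mm by height, 7.7 N against 8 N expected); the gripper still holds it there and the job is handed in, with no verdict shown.

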